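# Tip the sample tubes out by the hidden pivot bolt and hold it

## Task

Reach down into the narrow gap behind the white bracket of the tipping stand, grip the hidden hex bolt head at the end of the tray's sprung pivot, and turn it so that the blue tray tips and all three tubes roll off into the yellow bin. Then keep gripping the bolt head so that it cannot turn back: finish while still holding it, with the tray clearly sloping down towards the bin and nothing moving. Work only by the bolt head (do not push the tray or touch the tubes) and leave the other things on the bench as they are.

Things in the scene. Friction and masses are not known exactly. Their poses are not given: they have to be found in the camera images.
- stand: Fixed tipping stand. Origin on the bench straight below the bolt head's centre. x is level, along the pivot, from the tray towards bolt head and rear guard; y is level, towards the bin; z up. Grey base plate 74 mm wide (y), 12 mm high, x = -190 to +46 mm. White front post at x = -166 to -176 mm, 36 mm wide, 111 mm high.
- bracket_top (a point): Top middle of the white upright bracket between tray and bolt head: plate 6 mm thick (stand x = -26 to -20 mm), 52 mm wide in y, its rounded top 127 mm above the bench, 22 mm above the pivot axis. The gap behind it, up to the guard, is 44 mm wide (x), open above and at both y ends, only the base plate below.
- guard_top (a point): Top middle of the white rear guard plate behind the bolt head: 5 mm thick (stand x = +24 to +29 mm), 74 mm wide in y, top 105 mm above the bench, level with the pivot axis.
- head_center (a point): Centre of the dark steel hex bolt head, on the pivot axis 105 mm above the bench, 20 mm behind the bracket, 24 mm before the guard. 24 mm across flats, 27.7 across corners, 14 thick along the axis. Turns with the tray. Own x: along the pivot. Own y: between one pair of flats, parallel to the tray floor, towards the lip. Own z: the tray's upward normal, against which fingers should point.
- bolt_head: The bolt head itself, rigid with pivot and tray; origin and axes as head_center. Fingers closing along its own y, pointing along its own -z, take it flat on. At rest that means leaning 0.30 rad from vertical: fingertips towards the bin (stand +y), gripper body away from it.
- spindle (a joint): Turn of bolt head, pivot and tray together, 0 to 0.85 rad. 0 (rest, on a stop): the tray leans 0.30 rad back, away from the bin. Grows as the lip goes down to the bin, a negative turn about stand x: 0.30 is level, 0.60 slopes 0.30 rad to the bin. A spring pulls it back to 0 (it and the weights: roughly 0.1 N m), so it returns if let go.
- tray: Blue tray, 122 mm along stand x, 134 mm along y, in front of the bracket; its wall next to the bracket begins 38 mm from the head's centre. Origin on the pivot axis under its middle, axes as head_center. Floor top 12 mm above the axis, side walls to 26 mm, closed end wall (own y = -67 mm) to 30 mm; open at own y = +67 mm.
- tray_lip (a point): Middle of the tray's open lip, top of the floor edge.
- bin: Yellow open bin, 160 x 160 mm, 60 mm high, walls 4 mm, loose, on the bench below the tray's lip. Origin at the centre of its underside, z up.
- tube0: One of the sample tubes: clear with an orange cap and white foot, 74 mm long, 20 mm diameter, 20 g, lying along the pivot direction on the tray against its closed end wall or the next tube. Origin at its middle.
- tube1: One of the sample tubes: clear with an orange cap and white foot, 74 mm long, 20 mm diameter, 20 g, lying along the pivot direction on the tray against its closed end wall or the next tube. Origin at its middle.
- tube2: One of the sample tubes: clear with an orange cap and white foot, 74 mm long, 20 mm diameter, 20 g, lying along the pivot direction on the tray against its closed end wall or the next tube. Origin at its middle.
- rack: White tube rack with orange-capped tubes, 220 x 100 mm, 112 mm high; bystander. Origin at the centre of its underside.
- spray: White bottle with blue label, 64 mm diameter, 170 mm high; bystander. Origin at the underside centre.
- jar: Amber jar, 66 mm diameter, 80 mm high; bystander. Origin at the underside centre.
- cup: Grey cup, 70 mm diameter, 90 mm high; bystander. Origin at the underside centre.
- timer: Small white timer, 60 x 75 mm, 25 mm high; bystander. Origin at the underside centre.
Mind the look-alikes: they are no part of the job. Several things have the shape of the bin; the one meant has the colours described above. What is shaped like the tube2 but turquoise is not meant.

How it is judged:
By the outcome, as a careful person would: the job done as asked, in the order asked, and still so for the second after the job is handed in, while the arm keeps its last pose, push and grip.
It also fails if it takes over 42 s, if anything falls off the work surface, if the arm or the gripper's body presses on something with over 40 N, if the wrist force passes 120 N, or if a joint passes its speed limit or range.

## Robot

A 6-joint arm with a two-finger parallel gripper is mounted at the origin on the work surface. World frame = base frame: x ahead of the robot, y to its left, z up, the work surface at z = 0. Lengths are in m, angles in rad, forces in N, time in s.
With the tool pointing down it reaches from about 0.15 to 0.775 m from the base axis. Payload 6.1 kg.
Tool frame: the origin (TCP) lies at the very end of the fingers, on their centre line; the grasp point (between the pads) lies manip.tcp_to_grasp behind it (manip.tcp_to_grasp is the distance from the TCP to the grasp point, in m); z points along the fingers, y is the direction in which the jaws open and shut (so a half turn about z gives the same grasp; the last joint's range is limited). The gripper opens to 85 mm and grips with 20 to 120 N. Pads are 22 mm wide; open, the fingers measure 114 mm over their backs; the gripper's body (76 mm by 85 mm) begins 54 mm behind the grasp point. The pads swing forward as they close: fully open they stand 13 mm farther back than shut.
Start: joints at [-1.337, 0.126, -0.04, 1.405, 0, 1.571], TCP at [0.122, -0.511, 0.231] pointing down, gripper open.
Joint ranges: [-2.72, 2.72], [-0.95, 1.95], [-1.27, 1.35], [-1.78, 2.02], [-1.46, 1.47], [-3.14, 3.14]. Speed limits (rad/s): [2.39, 2.39, 3.01, 3.14, 3.14, 3.14].

## Interface

Orientations are given as [roll, pitch, yaw] about the fixed x, y, z axes, in that order (R = Rz(yaw) Ry(pitch) Rx(roll)).
In Python, from station import manip gives the robot as it stands.
- The arm moves only by the tool step_arm, never from a script. Its argument "increments" is text: rows parted by semicolons, each of 7 numbers parted by spaces: the shift along the tool's x, y, z in m, then the turn, a rotation vector about the tool's x, y, z in rad, then the closure in counts, from 0 (fully open) to 255 (shut). In form: x y z rx ry rz grip; .... A call has 1 to 20 rows; each row shifts and turns the pose as measured when the row begins, along the tool's axes as they then stand; what a row does not reach is not made up. A row lasts 1/12 s, in which the tool goes at most 41.7 mm and 7.16 degrees, less where a joint would pass 70% of its speed; a pose out of reach is approached as far as the arm can. A call with a gripper value outside its range is refused whole. The fingers move at their own pace and stop on an object; "squeeze" is the grip in N (left out, the last holds). Time passes only in rows, so rows that do not move let the fingers close. It gives the time, the measured TCP pose, the force and the opening at its end, in the units of the state.
- manip.get_obs(): the state, without advancing time (a new reading comes with each control period).
- manip.get_image(name): name is "side" or "top"; returns a dict with "image" (420x560x3 uint8, red, green, blue), "range_z" (420x560 float32, m along the optical axis (not along the pixel's ray), 0 where there is no reading), "mtx" (3x3 intrinsics, pixels), "R" (3x3) and "t" (3): a world point X has camera coordinates R X + t. Camera axes: x right, y down, z forward; pixel columns grow to the right and rows downward; lengths in m; the calibration is good to about 2 mm. A picture is of the moment at which its call begins.
- manip.job_done(): hands the job in, once; it reports no verdict.
The state is a dict: "time_s": time; "joint_pos": joint angles; "qvel": joint speeds; "tau": joint torques, N m; "tool_pos": TCP position; "tool_rot": TCP orientation; "wrist_force": force on the tool from outside, world axes, zero at the start; "ft_torque": the same for the moment, N m; "opening": opening from 0.0 (shut) to 1.0 (fully open).
Only numpy, scipy, OpenCV 4.12 (cv2) and the standard library are available. Lean on these libraries where they do the work, as an engineer would, in place of code of your own. Each camera call takes 0.05 s, during which the arm holds its last target.

## Working session

There is one attempt and no reset: what is moved stays moved. The work goes in short steps, Python scripts to look and compute and a tool call to move; the robot and the scene stay as the last step left them, time stands still between calls to the robot, and variables do not carry over. Pictures are saved under pics/ and viewed, and the job is handed in when it is done.

Besides the shell and the picture viewer there is one more tool, called after ">>>" by a JSON object that holds its "fn" and its "kwargs". step_arm: Moves the arm, as the interface text tells. Its arguments: {"type":"object","properties":{"increments":{"type":"string"},"squeeze":{"type":"number"}},"required":["increments"]}

```bash
mkdir -p pics
cat > h.py <<'E'
from station import manip
import numpy as np, cv2
def snap(n,tag):
    d=manip.get_image(n); cv2.imwrite(f'pics/{tag}.png',d['image'][:,:,::-1]); np.savez(f'pics/{tag}.npz',**d); return d
def pts(d):
    z=d['range_z']; v,u=np.mgrid[:z.shape[0],:z.shape[1]]
    K=d['mtx']; c=np.stack([(u-K[0,2])/K[0,0]*z,(v-K[1,2])/K[1,1]*z,z],-1)
    return (c-d['t'])@d['R']
E
python3 - <<'E'
from h import *
for n in('side','top'):
    d=snap(n,n+'0'); print(n,d['mtx'],d['R'],d['t'])
print(manip.get_obs(),manip.tcp_to_grasp)
E
```

```text
side [[404.98982357   0.         276.92248893]
 [  0.         404.98982357 214.06517326]
 [  0.           0.           1.        ]] [[ 0.94873994 -0.31563073 -0.01642462]
 [-0.21095519 -0.59369087 -0.77654946]
 [ 0.23535172  0.74020835 -0.62984218]] [-0.47340412  0.2120283   0.9124542 ]
top [[497.87777855   0.         285.13944041]
 [  0.         497.87777855 208.50710726]
 [  0.           0.           1.        ]] [[ 0.06966759 -0.99756308  0.00378478]
 [-0.97695179 -0.06899454 -0.20200238]
 [ 0.20177125  0.01037547 -0.97937772]] [-0.00222004  0.52840173  1.23332044]
{'time_s': 0.1, 'joint_pos': array([-1.33702083e+00,  1.26315943e-01, -4.05222584e-02,  1.40539239e+00,
       -1.60198164e-06,  1.57079662e+00]), 'qvel': array([-0.00050643, -0.00217815,  0.00353674,  0.00086045,  0.00053889,
       -0.00022547]), 'tau': array([-3.13962028e-04, -4.36902416e+01,  3.53605485e+01,  1.36538444e-02,
       -1.86881857e-04,  7.55615304e-06]), 'tool_pos': array([ 0.12153049, -0.51035691,  0.23060132]), 'tool_rot': array([-3.14015839e+00,  1.60240542e-06,  2.33775201e-01]), 'wrist_force': array([ 0.39541114, -0.87257264, -0.12285876]), 'ft_torque': array([-0.00663209, -0.03713127, -0.00821139]), 'opening': 1.0051179298472788} 0.0187
```

View pics/side0.png

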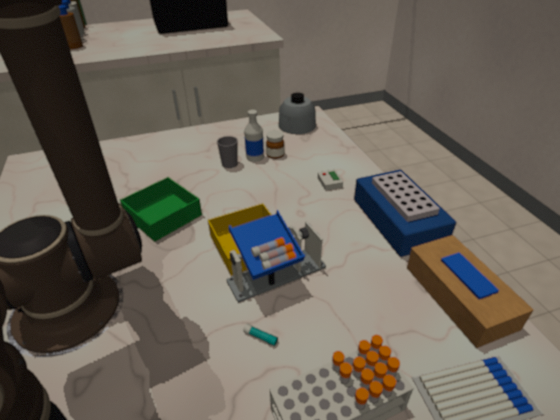

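View pics/top0.png

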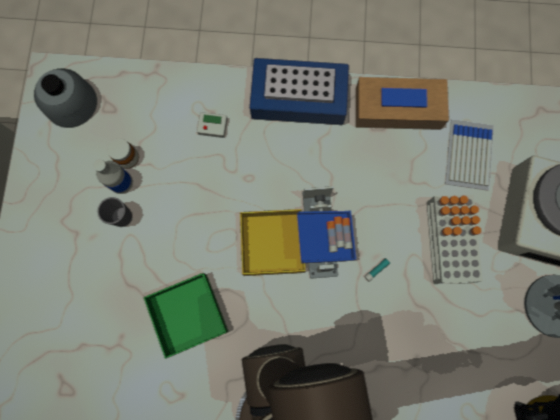

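Run:
```python
from h import *
d=np.load('pics/top0.npz');a=cv2.resize(d['image'][175:295,225:375,::-1],None,fx=5,fy=5,interpolation=cv2.INTER_CUBIC);cv2.imwrite('pics/tz.png',a)
P=pts(d)
d2=np.load('pics/side0.npz');b=cv2.resize(d2['image'][195:310,200:335,::-1],None,fx=5,fy=5,interpolation=cv2.INTER_CUBIC);cv2.imwrite('pics/sz.png',b)
Q=pts(d2)
np.set_printoptions(precision=3,suppress=True,linewidth=250)
print('top z'); print((P[182:216:1,300:346:2,2]*1000).astype(int))
print('P corners',P[186,305],P[186,335],P[210,320])
print(P[275,320])
```

```text
top z
[[  -1   -3   -1    2   -1   -3    0    0   -6   -2   -3   -4   -3    1   -1   -4   -1   -1   -3   -2    4    2   -1]
 [  -4   -2    3    3    1   -2   -1   -1   -1    2    2    1    0   -1    1    2    1   -1    0   -3    0    0    5]
 [  -1   -1    0   -3   -1   -1   -2    0   -3    0    0   -1   -1   -1   -3    0   -5   -2   -1   -1    0   -4   -2]
 [   0    2   -2   -2    0   -3    1    0    0    0    0    0    0    0   -3   -4    2    4    5    0    0   -1   -2]
 [   0    1   -4    0   -2   -5    0    0    4   -2    0   -1    0    0 1314   98  104   -2    1   -2    1   -5    0]
 [  -3    4   -1    1   -2    0   -3    0    4  102  105  106  106  101   98  101  102   -4    0   -1    0   -1   -1]
 [  -1    0    0  103  101  104  104  107  103  102  106  105  101  107  102  104  102    0    0   -3   -3    0    0]
 [  -7   -1   97  104  102  103  101  103  100  103   99  101   94   98   96   95   89    0    2    1    0   -1    1]
 [   0    1   95  100   94   98   97   94   93   91   91   87   82   82   83   81   80    0   -4    0    1 1314    0]
 [  -1   -5   90   91   90   88 
[... 2320 characters left out ...]
2    0]
 [  47    0  143  143  141  140  140  137  136  136  131  132  125  127  129  126  124  123  121  122  117  114  114]
 [ 149  150  148  141  144  137  139  138  140  133  132  128  129  127  131  125  126  120  119  115  115  119  110]
 [ 141  142  137  136  139  133  129  131  128  129  124  123  121  122  114  115  112  113  112  106  101  104   97]
 [ 134  132  130  132  126  124  128  118  122  115  118  117  115  107  109  113  112  106  106   99  104  101   99]
 [ 131  133  127  128  131  125  126  125  123  119  117  119  110  114  115  111  109  107  104  100   98   96  102]]
P corners [ 0.606 -0.014 -0.004] [ 0.61  -0.096  0.001] [ 0.519 -0.052  0.106]
[ 0.366 -0.068  0.01 ]
```

View pics/tz.png

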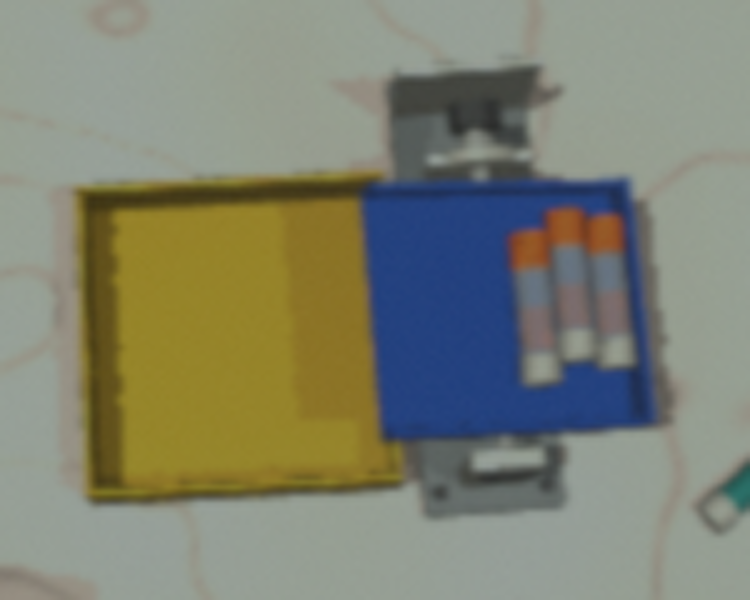

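View pics/sz.png

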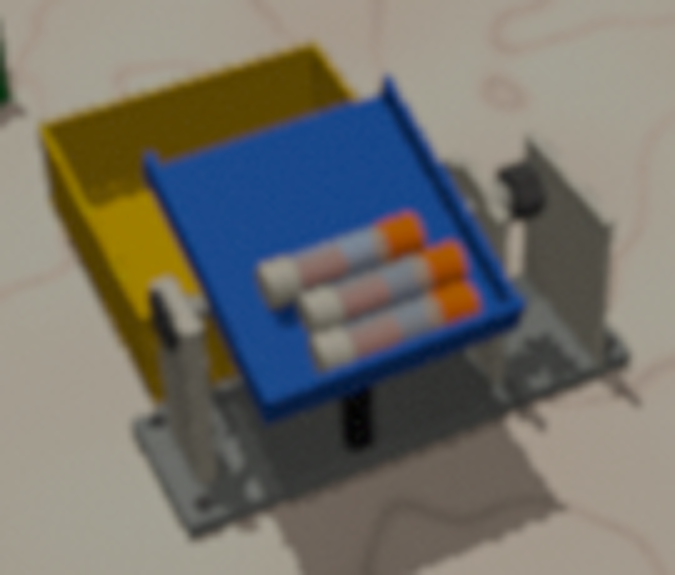

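```bash
cat > fit.py <<'E'
from h import *
from scipy.optimize import least_squares
def box(p,lo,hi):
    lo=np.array(lo);hi=np.array(hi);c=(lo+hi)/2;q=np.abs(p-c)-(hi-lo)/2
    return np.linalg.norm(np.maximum(q,0),axis=1)+np.minimum(q.max(1),0)
def sdf(p,spin):
    ds=[box(p,[-.19,-.037,0],[.046,.037,.012]),box(p,[-.176,-.018,0],[-.166,.018,.111]),
        box(p,[-.026,-.026,0],[-.02,.026,.127]),box(p,[.024,-.037,0],[.029,.037,.105])]
    a=.30-spin; c,s=np.cos(a),np.sin(a)   # rotation about stand x by +a lifts lip
    o=p-[0,0,.105]; l=np.stack([o[:,0],c*o[:,1]+s*o[:,2],-s*o[:,1]+c*o[:,2]],1)
    ds.append(box(l,[-.007,-.012,-.012],[.007,.012,.012]))
    ds.append(box(l,[-.02,-.004,-.004],[0,.004,.004]))
    x0,x1=-.16,-.038
    ds+= [box(l,[x0,-.067,.008],[x1,.067,.012]),box(l,[x0,-.067,.008],[x0+.003,.067,.026]),box(l,[x1-.003,-.067,.008],[x1,.067,.026]),box(l,[x0,-.067,.008],[x1,-.064,.030])]
    return np.min(np.abs(ds),axis=0)
def loc(p,x):
    c,s=np.cos(x[2]),np.sin(x[2]); d=p-[x[0],x[1],x[3] if len(x)>3 else 0]
    return np.stack([c*d[:,0]+s*d[:,1],-s*d[:,0]+c*d[:,1],d[:,2]],1)
def fit(d,x0,spin=0):
    P=pts(d).reshape(-1,3);img=d['image'].reshape(-1,3).astype(int);z=d['range_z'].reshape(-1)
    l=loc(P,x0); m=(z>0)&(l[:,0]>-.21)&(l[:,0]<.06)&(np.abs(l[:,1])<.08)&(l[:,2]>.006)&(l[:,2]<.16)
    m&=~((img[:,0]>img[:,2]*1.6)) # drop yellow / orange
    p=P[m]
    r=least_squares(lambda x:sdf(loc(p,x),spin),x0,loss='soft_l1',f_scale=.003,diff_step=1e-3,x_scale=[.01,.01,.05,.01])
    e=sdf(loc(p,r.x),spin); return r.x,len(p),np.median(e),np.percentile(e,80)
E
python3 - <<'E'
from fit import *
np.set_printoptions(precision=4,suppress=True)
for n in('top0','side0'):
    d=np.load(f'pics/{n}.npz')
    for x0 in([.545,-.05,.0,0],[.55,-.055,.1,0.002],[.54,-.045,.05,0]):
        print(n,fit(d,np.array(x0)))
    P=pts(d);im=d['image'].astype(int)
    if n=='top0':
        m=(im.max(2)<60)&(np.abs(P[...,0]-.55)<.04)&(np.abs(P[...,1]+.055)<.03)&(P[...,2]>.1)
    else: m=(im.max(2)<75)&(P[...,0]>.5)&(P[...,0]<.6)&(np.abs(P[...,1]+.055)<.03)&(P[...,2]>.085)&(P[...,2]<.13)
    print('head pts',m.sum(),P[m].min(0),P[m].max(0),np.median(P[m],0))
E
```

```text
top0 (array([ 0.5488, -0.0451,  0.115 ,  0.007 ]), 3599, np.float64(0.0016581720869547224), np.float64(0.004651510282757567))
top0 (array([ 0.5491, -0.0474,  0.1382,  0.0053]), 3706, np.float64(0.0015729406786730471), np.float64(0.004396832425426997))
top0 (array([ 0.5486, -0.0443,  0.1172,  0.0072]), 3585, np.float64(0.0016423455712153727), np.float64(0.0046605711975696434))
head pts 33 [ 0.5414 -0.0602  0.1012] [ 0.5558 -0.0377  0.1205] [ 0.5476 -0.0543  0.1131]
side0 (array([ 0.5482, -0.0496,  0.1468,  0.0022]), 5092, np.float64(0.001306800930681278), np.float64(0.0033312425780744584))
side0 (array([ 0.5482, -0.0497,  0.1481,  0.0022]), 5301, np.float64(0.0012609508141527698), np.float64(0.00330090799463335))
side0 (array([ 0.5482, -0.0495,  0.1475,  0.0024]), 5044, np.float64(0.0013307688657258534), np.float64(0.0035647992278285312))
head pts 74 [ 0.5409 -0.0645  0.0858] [ 0.5695 -0.0279  0.1195] [ 0.549  -0.0573  0.1116]
```

Run:
```python
from fit import *
np.set_printoptions(precision=4,suppress=True)
for n in('top0','side0'):
    d=np.load(f'pics/{n}.npz')
    for x in([.548,-.05,.147,0.002],[.548,-.05,.147]):
        x=np.array(x)
        try:
            for k in range(5):
                if len(x)==3:
                    import fit as F
                r=fit(d,x) if len(x)==4 else None
                if r is None:break
                x=r[0]
            if r: print(n,r)
        except Exception as e: print(e)
    # direct features
    P=pts(d); im=d['image'].astype(int); grey=(im.max(2)-im.min(2)<40)
    x=x if len(x)==4 else np.array([.548,-.05,.147,0])
    l=loc(P.reshape(-1,3),x).reshape(P.shape)
    blue=(im[...,2]>1.8*im[...,0])&(l[...,2]>.07)&(np.abs(l[...,1])<.09)&(l[...,0]>-.2)&(l[...,0]<0)
    Lb=l[blue]; print('blue x range',np.percentile(Lb[:,0],[1,5,50,95,99]),'y',np.percentile(Lb[:,1],[1,5,95,99]))
    # along tray, x extents by y-slice
    for a,b in((-.06,-.03),(-.03,0),(0,.03),(.03,.06)):
        q=Lb[(Lb[:,1]>a)&(Lb[:,1]<b)]; print(a,np.percentile(q[:,0],[.5,99.5]))
    g=(l[...,0]>.01)&(l[...,0]<.045)&(np.abs(l[...,1])<.05)&(l[...,2]>.03)
    G=l[g]
    for a,b in((-.035,-.015),(-.015,.01),(.01,.035)):
        q=G[(G[:,1]>a)&(G[:,1]<b)]; print('guard',a,np.percentile(q[:,0],[1,50,99]),len(q))
    print('guard y',np.percentile(G[:,1],[1,5,95,99]))
    bp=(l[...,2]>.006)&(l[...,2]<.02)&(l[...,0]>-.2)&(l[...,0]<.05)&(np.abs(l[...,1])<.045)&(im[...,0]<im[...,2]*1.5)
    B=l[bp]; print('base y',np.percentile(B[:,1],[1,5,95,99]),'x',np.percentile(B[:,0],[.5,2,98,99.5]))
```

```text
top0 (array([ 0.5491, -0.0476,  0.1426,  0.0046]), 3552, np.float64(0.0013791795037223211), np.float64(0.003963501451676773))
blue x range [-0.158  -0.1543 -0.1017 -0.0403 -0.0377] y [-0.07   -0.066   0.0551  0.0588]
-0.06 [-0.1582 -0.0377]
-0.03 [-0.1583 -0.0368]
0 [-0.1581 -0.0367]
0.03 [-0.1583 -0.0384]
guard -0.035 [0.0248 0.0259 0.031 ] 65
guard -0.015 [0.0244 0.0259 0.0304] 76
guard 0.01 [0.0243 0.0255 0.03  ] 84
guard y [-0.0359 -0.0336  0.0341  0.0366]
base y [-0.0364 -0.0347  0.0347  0.0362] x [-0.1879 -0.1871  0.0261  0.0383]
side0 (array([ 0.5482, -0.0497,  0.1478,  0.0021]), 5296, np.float64(0.0012603772967979664), np.float64(0.0032009859103154046))
blue x range [-0.1595 -0.1573 -0.1048 -0.041  -0.0382] y [-0.0724 -0.0707  0.0553  0.0597]
-0.06 [-0.1599 -0.0373]
-0.03 [-0.1598 -0.0243]
0 [-0.1592 -0.0271]
0.03 [-0.1598 -0.0389]
guard -0.035 [0.0229 0.0245 0.029 ] 127
guard -0.015 [0.0229 0.0245 0.0284] 147
guard 0.01 [0.023  0.0245 0.0281] 95
guard y [-0.0374 -0.0361  0.0299  0.0346]
base y [-0.0378 -0.0367  0.0238  0.0333] x [-0.1888 -0.1872  0.0279  0.0413]
```

```bash
cat > mv.py <<'E'
from h import *
from scipy.spatial.transform import Rotation as Ro
H=np.array([.549,-.0495,.105]); YAW=.147
S=Ro.from_euler('z',YAW).as_matrix()
def tgt(spin,depth=.0207,back=0,dx=.002,off=(0,0,0)):
    a=.30-spin; z=np.array([0,np.sin(a),-np.cos(a)]); x=np.array([1.,0,0]); y=np.cross(z,x)
    R=S@np.stack([x,y,z],1)
    p=H+S@np.array([dx,0,0])+R[:,2]*(depth-back)+np.array(off)
    return p,R
def plan(p,R,n):
    o=manip.get_obs(); q=o['tool_pos']; A=Ro.from_euler('xyz',o['tool_rot'])
    print('t',o['time_s'],'pos',q.round(4),'open',round(o['opening'],3),'F',o['wrist_force'].round(2),'M',o['ft_torque'].round(2),'q',o['joint_pos'].round(3))
    rv=(A.inv()*Ro.from_matrix(R)).as_rotvec()
    print('err tool', (A.inv().apply(p-q)).round(4), rv.round(4))
    for k in range(n):
        Ak=A*Ro.from_rotvec(rv*k/n); print(' '.join('%.4f'%v for v in list(Ak.inv().apply((p-q)/n))+list(rv/n)))
E
python3 - <<'E'
from mv import *
plan(*tgt(0,back=.12),18)
E
```

```text
t 0.1 pos [ 0.1215 -0.5104  0.2306] open 1.005 F [ 0.4  -0.87 -0.12] M [-0.01 -0.04 -0.01] q [-1.337  0.126 -0.041  1.405 -0.     1.571]
err tool [ 0.522  -0.3198  0.0312] [0.2984 0.0131 0.0861]
0.0290 -0.0178 0.0017 0.0166 0.0007 0.0048
0.0289 -0.0179 0.0020 0.0166 0.0007 0.0048
0.0288 -0.0180 0.0024 0.0166 0.0007 0.0048
0.0287 -0.0181 0.0027 0.0166 0.0007 0.0048
0.0287 -0.0182 0.0030 0.0166 0.0007 0.0048
0.0286 -0.0182 0.0033 0.0166 0.0007 0.0048
0.0285 -0.0183 0.0037 0.0166 0.0007 0.0048
0.0284 -0.0184 0.0040 0.0166 0.0007 0.0048
0.0283 -0.0185 0.0043 0.0166 0.0007 0.0048
0.0282 -0.0185 0.0046 0.0166 0.0007 0.0048
0.0281 -0.0186 0.0050 0.0166 0.0007 0.0048
0.0280 -0.0186 0.0053 0.0166 0.0007 0.0048
0.0279 -0.0187 0.0056 0.0166 0.0007 0.0048
0.0278 -0.0187 0.0059 0.0166 0.0007 0.0048
0.0277 -0.0187 0.0063 0.0166 0.0007 0.0048
0.0276 -0.0188 0.0066 0.0166 0.0007 0.0048
0.0275 -0.0188 0.0069 0.0166 0.0007 0.0048
0.0274 -0.0188 0.0073 0.0166 0.0007 0.0048
```

>>> {"fn": "step_arm", "kwargs": {"increments": "0.029 -0.018 -0.002 0 0 0 0;0.029 -0.018 -0.002 0 0 0 0;0.029 -0.018 -0.002 0 0 0 0;0.029 -0.018 -0.002 0 0 0 0;0.029 -0.018 0 0 0 0 0;0.029 -0.018 0 0 0 0 0;0.029 -0.018 0 0 0 0 0;0.029 -0.018 0 0 0 0 0;0.029 -0.018 0 0 0 0 0;0.029 -0.018 0 0 0 0 0;0.029 -0.018 0 0 0 0 90;0.029 -0.018 0 0 0 0 90;0.029 -0.018 0 0 0 0 90;0.029 -0.018 0 0 0 0 90;0.029 -0.018 0 0 0 0 90;0.029 -0.018 0 0 0 0 90;0.029 -0.018 0 0 0 0 90;0 0 0 0 0 0 90"}}

```text
time_s: 1.6
tool_pos: [0.546, -0.079, 0.231]
tool_rot: [-3.131, 0.006, 0.226]
wrist_force: [-1.4, -0.0, -1.0]
opening: 0.651
```

Run:
```python
from mv import *
plan(*tgt(0,back=.10),4)
```

```text
t 1.6 pos [ 0.546 -0.079  0.231] open 0.651 F [-1.44 -0.04 -0.97] M [-0.02  0.07 -0.04] q [-0.148  0.185  0.03   1.425  0.008  2.768]
err tool [ 0.01   -0.004   0.0503] [0.2892 0.0183 0.077 ]
0.0025 -0.0010 0.0126 0.0723 0.0046 0.0193
0.0024 -0.0001 0.0126 0.0723 0.0046 0.0193
0.0024 0.0007 0.0126 0.0723 0.0046 0.0193
0.0023 0.0016 0.0125 0.0723 0.0046 0.0193
```

>>> {"fn": "step_arm", "kwargs": {"increments": "0 0 0 0 0 -0.12 90;0 0 0 0 0 -0.12 90;0 0 0 0 0 -0.12 90;0 0 0 0 0 -0.12 90;0 0 0 0 0 -0.12 90;0 0 0 0 0 -0.12 90;0 0 0 0 0 -0.12 90;0 0 0 0 0 -0.12 90;0 0 0 0 0 -0.12 90;0 0 0 0 0 -0.12 90;0 0 0 0 0 -0.12 90;0 0 0 0 0 -0.12 90;0 0 0 0 0 -0.12 90;0 0 0 0 0 -0.12 90;0 0 0 0 0 -0.12 90;0 0 0 0 0 -0.12 90;0 0 0 0 0 -0.12 90;0 0 0 0 0 -0.12 90;0 0 0 0 0 -0.12 90;0 0 0 0 0 -0.12 90"}}

```text
time_s: 3.27
tool_pos: [0.5409, -0.0777, 0.2199]
tool_rot: [-3.139, -0.033, 2.725]
wrist_force: [-0.4, -0.3, -0.7]
opening: 0.648
```

```bash
sed -i 's/x=np.array(\[1.,0,0\])/x=np.array([-1.,0,0])/' mv.py
python3 - <<'E'
from mv import *
plan(*tgt(0,back=.10),9)
E
```

```text
t 3.2667 pos [ 0.5409 -0.0777  0.2199] open 0.648 F [-0.37 -0.34 -0.74] M [-0.04 -0.08 -0.  ] q [-0.146  0.195  0.016  1.426  0.007  0.27 ]
err tool [-0.0115  0.0104  0.0388] [-0.2849  0.0516 -0.5638]
-0.0013 0.0012 0.0043 -0.0317 0.0057 -0.0626
-0.0014 0.0009 0.0043 -0.0317 0.0057 -0.0626
-0.0014 0.0007 0.0044 -0.0317 0.0057 -0.0626
-0.0015 0.0005 0.0044 -0.0317 0.0057 -0.0626
-0.0016 0.0002 0.0044 -0.0317 0.0057 -0.0626
-0.0016 0.0000 0.0044 -0.0317 0.0057 -0.0626
-0.0016 -0.0002 0.0043 -0.0317 0.0057 -0.0626
-0.0016 -0.0005 0.0043 -0.0317 0.0057 -0.0626
-0.0016 -0.0007 0.0043 -0.0317 0.0057 -0.0626
```

>>> {"fn": "step_arm", "kwargs": {"increments": "-0.001 0.001 0.003 -0.05 0.009 -0.1 90;-0.002 0.001 0.003 -0.05 0.009 -0.1 90;-0.002 0.001 0.003 -0.05 0.009 -0.1 90;-0.002 0 0.003 -0.05 0.009 -0.1 90;-0.002 0 0.003 -0.05 0.009 -0.1 90;-0.002 0 0.003 -0.04 0.009 -0.07 90;0 0 0 0 0 0 90"}}

```text
time_s: 3.85
tool_pos: [0.5503, -0.0733, 0.1998]
tool_rot: [2.822, 0.004, -2.954]
wrist_force: [0.7, 0.5, -1.1]
opening: 0.647
```

Run:
```python
from mv import *
plan(*tgt(0,back=.08),3)
for n in('side','top'): snap(n,n+'1')
d=np.load('pics/side1.npz');cv2.imwrite('pics/sz1.png',cv2.resize(d['image'][120:310,180:380,::-1],None,fx=3,fy=3))
d=np.load('pics/top1.npz');cv2.imwrite('pics/tz1.png',cv2.resize(d['image'][130:295,225:425,::-1],None,fx=3,fy=3))
```

```text
t 3.85 pos [ 0.5503 -0.0733  0.1998] open 0.647 F [ 0.66  0.55 -1.12] M [-0.31  0.02 -0.04] q [-0.283  0.293  0.064  1.486  0.286 -0.492]
err tool [-0.0042 -0.0063  0.0382] [ 0.0196 -0.0082  0.0403]
-0.0014 -0.0021 0.0127 0.0065 -0.0027 0.0134
-0.0014 -0.0020 0.0127 0.0065 -0.0027 0.0134
-0.0014 -0.0019 0.0128 0.0065 -0.0027 0.0134
```

View pics/sz1.png

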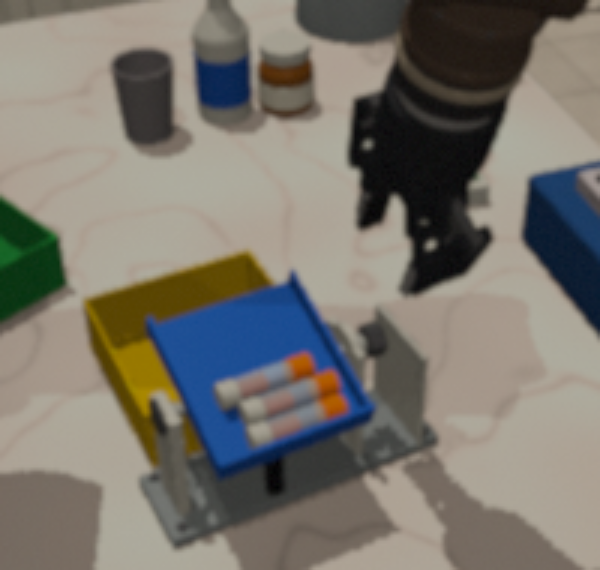

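View pics/tz1.png

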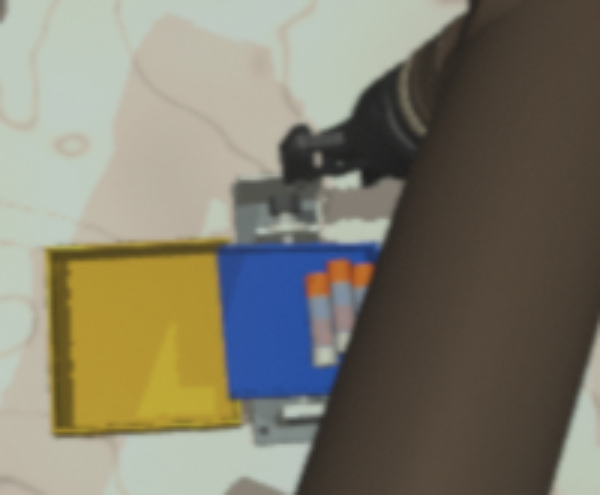

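>>> {"fn": "step_arm", "kwargs": {"increments": "-0.002 -0.003 0.005 0.01 -0.004 0.02 90;-0.002 -0.003 0.008 0.01 -0.004 0.02 90;0 0 0.01 0 0 0 90;0 0 0 0 0 0 90"}}

```text
time_s: 4.28
tool_pos: [0.5544, -0.0703, 0.178]
tool_rot: [2.85, 0.002, -3.005]
wrist_force: [0.5, -0.2, -0.7]
opening: 0.646
```

Run:
```python
from mv import *
plan(*tgt(0,back=.05),1)
plan(*tgt(0,back=.0),1)
```

```text
t 4.2833 pos [ 0.5544 -0.0703  0.178 ] open 0.646 F [ 0.53 -0.23 -0.66] M [-0.26 -0.08 -0.06] q [-0.267  0.281  0.006  1.411  0.268 -0.419]
err tool [ 0.0005 -0.0008  0.0468] [-0.0087  0.0048 -0.0096]
0.0005 -0.0008 0.0468 -0.0087 0.0048 -0.0096
t 4.2833 pos [ 0.5544 -0.0703  0.178 ] open 0.646 F [ 0.53 -0.23 -0.66] M [-0.26 -0.08 -0.06] q [-0.267  0.281  0.006  1.411  0.268 -0.419]
err tool [ 0.0007 -0.0003  0.0968] [-0.0087  0.0048 -0.0096]
0.0007 -0.0003 0.0968 -0.0087 0.0048 -0.0096
```

>>> {"fn": "step_arm", "kwargs": {"increments": "0 0 0.012 -0.004 0.002 -0.005 90;0 0 0.012 -0.004 0.002 -0.005 90;0 0 0.012 0 0 0 90;0 0 0.01 0 0 0 90;0 0 0.004 0 0 0 90"}}

```text
time_s: 4.7
tool_pos: [0.552, -0.0535, 0.1303]
tool_rot: [2.844, 0.004, -2.993]
wrist_force: [-0.3, -0.4, -0.8]
opening: 0.654
```

Run:
```python
from mv import *
plan(*tgt(0,back=.0),1)
for n in('side','top'): snap(n,n+'2')
d=np.load('pics/side2.npz');cv2.imwrite('pics/sz2.png',cv2.resize(d['image'][180:310,230:370,::-1],None,fx=4,fy=4,interpolation=cv2.INTER_CUBIC))
d=np.load('pics/top2.npz');cv2.imwrite('pics/tz2.png',cv2.resize(d['image'][140:240,265:405,::-1],None,fx=4,fy=4,interpolation=cv2.INTER_CUBIC))
```

```text
t 4.7 pos [ 0.552  -0.0535  0.1303] open 0.654 F [-0.3  -0.36 -0.8 ] M [-0.22 -0.07 -0.01] q [-0.242  0.283 -0.097  1.303  0.276 -0.407]
err tool [ 0.0005 -0.0031  0.0462] [-0.0027  0.0035  0.0029]
0.0005 -0.0031 0.0462 -0.0027 0.0035 0.0029
```

View pics/sz2.png

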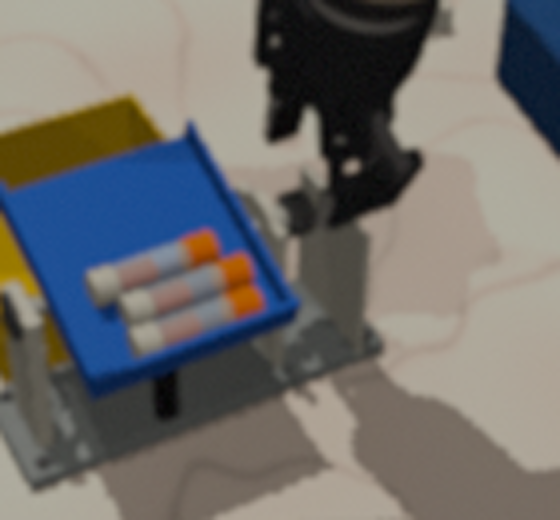

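View pics/tz2.png

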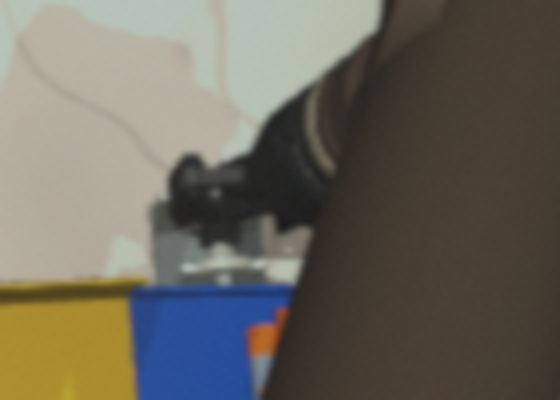

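Run:
```python
from fit import *
np.set_printoptions(precision=4,suppress=True)
x=np.array([.549,-.0495,.147,0])
for n in('side2','top2'):
    d=np.load(f'pics/{n}.npz');P=pts(d);l=loc(P.reshape(-1,3),x).reshape(P.shape);im=d['image'].astype(int)
    m=(im.max(2)<70)&(d['range_z']>0)&(np.abs(l[...,0])<.08)&(np.abs(l[...,1])<.09)&(l[...,2]>.095)&(l[...,2]<.2)
    for a in np.arange(.095,.2,.01):
        for s in(-1,1):
            q=l[m&(l[...,2]>a)&(l[...,2]<a+.01)&(s*l[...,1]>0)]
            if len(q)>4: print(n,a.round(3),s,len(q),'x',np.percentile(q[:,0],[3,50,97]),'y',np.percentile(q[:,1],[3,50,97]))
```

```text
side2 0.095 -1 35 x [-0.0792 -0.058   0.0024] y [-0.0701 -0.0676 -0.008 ]
side2 0.105 -1 30 x [-0.057  -0.0025  0.0078] y [-0.0713 -0.011  -0.0043]
side2 0.115 -1 15 x [-0.0074 -0.0012  0.0054] y [-0.0087 -0.0056 -0.002 ]
side2 0.115 1 9 x [-0.0065 -0.0027  0.0052] y [0.0004 0.002  0.0049]
side2 0.125 -1 12 x [-0.0089 -0.005   0.0043] y [-0.0485 -0.042  -0.036 ]
side2 0.135 -1 23 x [-0.0099 -0.006  -0.0005] y [-0.0521 -0.0468 -0.038 ]
side2 0.145 -1 18 x [-0.0099 -0.0069 -0.0031] y [-0.0537 -0.0474 -0.0384]
side2 0.145 1 14 x [-0.0068  0.0015  0.0092] y [0.0166 0.0181 0.0197]
side2 0.155 -1 12 x [-0.0108 -0.0098 -0.0047] y [-0.0725 -0.054  -0.0446]
side2 0.155 1 21 x [-0.0093 -0.002   0.011 ] y [0.0134 0.0153 0.0172]
side2 0.165 -1 54 x [-0.012  -0.0066  0.0079] y [-0.0804 -0.0596 -0.0508]
side2 0.165 1 20 x [-0.0104 -0.0019  0.0088] y [0.0104 0.0123 0.0148]
side2 0.175 -1 37 x [-0.011  -0.0096  0.0089] y [-0.0867 -0.0752 -0.051 ]
side2 0.175 1 21 x [-0.0098 -0.0016  0.006 ] y [0.0094 0.0112 0.014 ]
side2 0.185 -1 77 x [-0.0141 -0.0017  0.0104] y [-0.0892 -0.0559 -0.0456]
side2 0.185
[... 201 characters left out ...]
top2 0.105 -1 22 x [-0.0065 -0.0004  0.006 ] y [-0.0137 -0.0092 -0.0003]
top2 0.105 1 16 x [-0.0061 -0.001   0.0055] y [0.0017 0.0073 0.0118]
top2 0.115 -1 10 x [-0.0055  0.0001  0.0053] y [-0.0073 -0.0029 -0.0003]
top2 0.115 1 6 x [-0.0045 -0.0004  0.0034] y [0.0022 0.0047 0.0073]
top2 0.125 -1 8 x [-0.0055 -0.0017  0.0019] y [-0.0358 -0.0346 -0.0335]
top2 0.135 -1 6 x [-0.0084 -0.0061 -0.0009] y [-0.039  -0.0371 -0.0365]
top2 0.155 1 8 x [-0.0092 -0.0047 -0.004 ] y [0.0163 0.0215 0.0266]
top2 0.165 1 5 x [-0.0091 -0.0087 -0.005 ] y [0.0143 0.019  0.0226]
top2 0.185 1 19 x [-0.0106 -0.0079  0.0019] y [0.0096 0.0151 0.0244]
top2 0.195 1 11 x [-0.0106 -0.0073 -0.0001] y [0.0094 0.0155 0.0353]
```

>>> {"fn": "step_arm", "kwargs": {"increments": "0 -0.002 0.01 0 0 0 90;0 -0.002 0.01 0 0 0 90;0 0 0.01 0 0 0 90;0 0 0.01 0 0 0 90;0 0 0.003 0 0 0 90;0 0 0 0 0 0 90"}}

```text
time_s: 5.3
tool_pos: [0.5516, -0.0447, 0.0852]
tool_rot: [2.845, 0.006, -2.993]
wrist_force: [1.0, 0.2, 0.2]
opening: 0.645
```

Run:
```python
from mv import *
plan(*tgt(0,back=.0),1)
```

```text
t 5.3 pos [ 0.5516 -0.0447  0.0852] open 0.645 F [0.95 0.16 0.24] M [-0.28 -0.05  0.04] q [-0.228  0.297 -0.179  1.2    0.277 -0.391]
err tool [0.0013 0.0017 0.0005] [-0.0036  0.0053  0.0028]
0.0013 0.0017 0.0005 -0.0036 0.0053 0.0028
```

>>> {"fn": "step_arm", "kwargs": {"increments": "0.001 0.002 0 0 0 0 150;0 0 0 0 0 0 255;0 0 0 0 0 0 255;0 0 0 0 0 0 255;0 0 0 0 0 0 255", "squeeze": 60}}

```text
time_s: 5.72
tool_pos: [0.5501, -0.0433, 0.0855]
tool_rot: [2.847, 0.005, -2.993]
wrist_force: [1.0, 1.0, -2.4]
opening: 0.265
```

Run:
```python
from mv import *
plan(*tgt(0,back=.0),1)
```

```text
t 5.7167 pos [ 0.5501 -0.0433  0.0855] open 0.265 F [ 1.03  0.96 -2.36] M [-0.32 -0.14 -0.03] q [-0.225  0.294 -0.183  1.2    0.276 -0.389]
err tool [-0.      0.      0.0003] [-0.0049  0.0043  0.0025]
-0.0000 0.0000 0.0003 -0.0049 0.0043 0.0025
```

Run:
```python
from mv import *
plan(*tgt(.25),6)
```

```text
t 5.7167 pos [ 0.5501 -0.0433  0.0855] open 0.265 F [ 1.03  0.96 -2.36] M [-0.32 -0.14 -0.03] q [-0.225  0.294 -0.183  1.2    0.276 -0.389]
err tool [-0.     -0.0051 -0.0003] [0.2451 0.0046 0.002 ]
-0.0000 -0.0009 -0.0000 0.0408 0.0008 0.0003
-0.0000 -0.0009 -0.0000 0.0408 0.0008 0.0003
-0.0000 -0.0009 0.0000 0.0408 0.0008 0.0003
-0.0000 -0.0009 0.0001 0.0408 0.0008 0.0003
-0.0000 -0.0008 0.0001 0.0408 0.0008 0.0003
-0.0000 -0.0008 0.0001 0.0408 0.0008 0.0003
```

>>> {"fn": "step_arm", "kwargs": {"increments": "0 -0.0009 0 0.041 0 0 255;0 -0.0009 0 0.041 0 0 255;0 -0.0009 0 0.041 0 0 255;0 -0.0009 0 0.041 0 0 255", "squeeze": 90}}

```text
time_s: 6.05
tool_pos: [0.5505, -0.0466, 0.0849]
tool_rot: [3.011, 0.005, -2.996]
wrist_force: [-0.1, -0.6, -4.7]
opening: 0.255
```

Run:
```python
from mv import *
plan(*tgt(.3),1)
plan(*tgt(.75),1)
d=snap('side','side3')
cv2.imwrite('pics/sz3.png',cv2.resize(d['image'][180:310,200:370,::-1],None,fx=4,fy=4,interpolation=cv2.INTER_CUBIC))
```

```text
t 6.05 pos [ 0.5505 -0.0466  0.0849] open 0.255 F [-0.06 -0.59 -4.7 ] M [-0.06 -0.11  0.08] q [-0.152  0.243 -0.227  1.135  0.127 -0.3  ]
err tool [-0.     -0.0028  0.0003] [ 0.1309  0.0048 -0.0007]
-0.0000 -0.0028 0.0003 0.1309 0.0048 -0.0007
t 6.05 pos [ 0.5505 -0.0466  0.0849] open 0.255 F [-0.06 -0.59 -4.7 ] M [-0.06 -0.11  0.08] q [-0.152  0.243 -0.227  1.135  0.127 -0.3  ]
err tool [-0.0001 -0.0114 -0.0029] [ 0.5809  0.0046 -0.0017]
-0.0001 -0.0114 -0.0029 0.5809 0.0046 -0.0017
```

View pics/sz3.png

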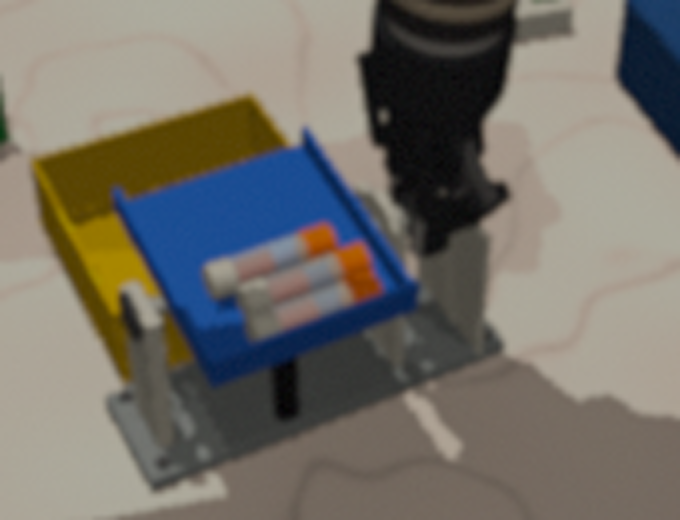

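>>> {"fn": "step_arm", "kwargs": {"increments": "0 -0.001 0 0.049 0 0 255;0 -0.001 0 0.049 0 0 255;0 -0.001 0 0.049 0 0 255;0 -0.001 0 0.049 0 0 255;0 -0.001 0 0.049 0 0 255;0 -0.001 0 0.049 0 0 255"}}

```text
time_s: 6.6
tool_pos: [0.5514, -0.0526, 0.085]
tool_rot: [-2.971, 0.005, -2.995]
wrist_force: [1.2, -2.1, -6.0]
opening: 0.258
```

Run:
```python
from mv import *
plan(*tgt(.75),6)
```

```text
t 6.6 pos [ 0.5514 -0.0526  0.085 ] open 0.258 F [ 1.16 -2.12 -6.05] M [ 0.17 -0.1   0.13] q [-0.006  0.193 -0.294  1.053 -0.167 -0.155]
err tool [-0.0001 -0.0057 -0.0004] [ 0.2797  0.0051 -0.002 ]
-0.0000 -0.0010 -0.0001 0.0466 0.0008 -0.0003
-0.0000 -0.0010 -0.0000 0.0466 0.0008 -0.0003
-0.0000 -0.0010 0.0000 0.0466 0.0008 -0.0003
-0.0000 -0.0010 0.0001 0.0466 0.0008 -0.0003
-0.0000 -0.0010 0.0001 0.0466 0.0008 -0.0003
-0.0000 -0.0009 0.0002 0.0466 0.0008 -0.0003
```

>>> {"fn": "step_arm", "kwargs": {"increments": "0 -0.001 0 0.047 0 0 255;0 -0.001 0 0.047 0 0 255;0 -0.001 0 0.047 0 0 255;0 -0.001 0 0.047 0 0 255;0 -0.001 0 0.047 0 0 255;0 -0.001 0 0.045 0 0 255;0 0 0 0 0 0 255"}}

```text
time_s: 7.18
tool_pos: [0.5522, -0.058, 0.0868]
tool_rot: [-2.684, 0.004, -2.993]
wrist_force: [1.2, -6.9, -2.7]
opening: 0.26
```

Run:
```python
from mv import *
plan(*tgt(.75),1)
for n in('side','top'): snap(n,n+'4')
d=np.load('pics/side4.npz');cv2.imwrite('pics/sz4.png',cv2.resize(d['image'][180:310,200:370,::-1],None,fx=4,fy=4,interpolation=cv2.INTER_CUBIC))
d=np.load('pics/top4.npz');cv2.imwrite('pics/tz4.png',cv2.resize(d['image'][150:300,225:405,::-1],None,fx=4,fy=4,interpolation=cv2.INTER_CUBIC))
```

```text
t 7.1833 pos [ 0.5522 -0.058   0.0868] open 0.26 F [ 1.16 -6.86 -2.71] M [-0.38 -0.12  0.04] q [ 0.133  0.203 -0.338  1.018 -0.458 -0.018]
err tool [-0.0001  0.0001  0.0004] [-0.008   0.0042  0.0002]
-0.0001 0.0001 0.0004 -0.0080 0.0042 0.0002
```

View pics/sz4.png

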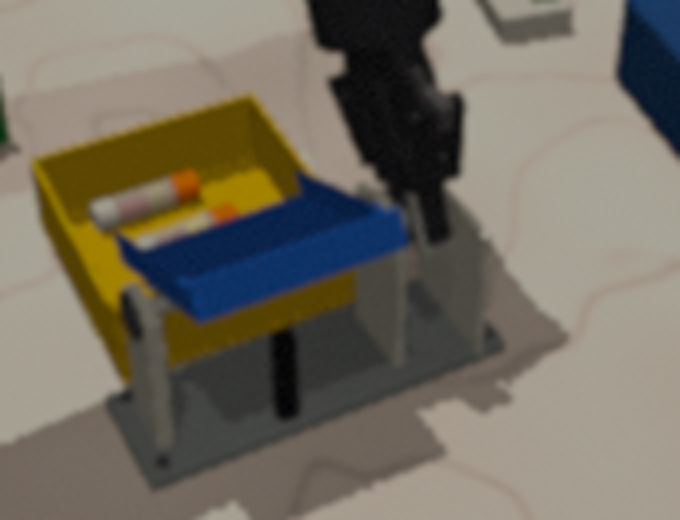

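View pics/tz4.png

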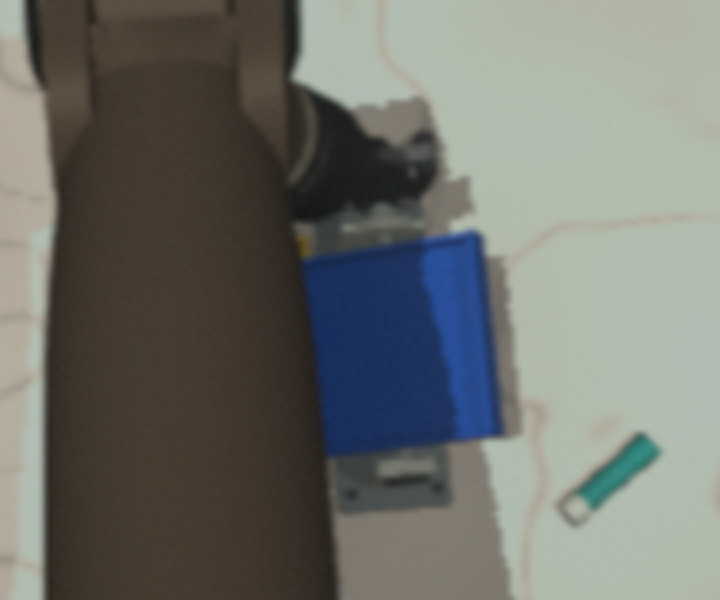

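>>> {"fn": "step_arm", "kwargs": {"increments": "0 0 0 0 0 0 255;0 0 0 0 0 0 255;0 0 0 0 0 0 255;0 0 0 0 0 0 255;0 0 0 0 0 0 255;0 0 0 0 0 0 255;0 0 0 0 0 0 255;0 0 0 0 0 0 255;0 0 0 0 0 0 255;0 0 0 0 0 0 255"}}

```text
time_s: 8.12
tool_pos: [0.5522, -0.0579, 0.0867]
tool_rot: [-2.695, 0.004, -2.994]
wrist_force: [0.7, -1.1, -2.3]
opening: 0.256
```

Run:
```python
from mv import *
plan(*tgt(.75),1)
for n in('side','top'): snap(n,n+'5')
d=np.load('pics/side5.npz');cv2.imwrite('pics/sz5.png',cv2.resize(d['image'][195:285,200:310,::-1],None,fx=6,fy=6,interpolation=cv2.INTER_CUBIC))
d2=np.load('pics/side4.npz')
print('tube diff', np.abs(d['image'][200:270,200:310].astype(int)-d2['image'][200:270,200:310]).mean())
from fit import *
x=np.array([.549,-.0495,.147,0]);P=pts(d);im=d['image'].astype(int);l=loc(P.reshape(-1,3),x).reshape(P.shape)
m=(im[...,2]>1.8*im[...,0])&(l[...,2]>.05)&(l[...,0]>-.15)&(l[...,0]<-.05)&(np.abs(l[...,1])<.08)
q=l[m]; q=q[(q[:,1]>-.05)]; A=np.c_[q[:,1],np.ones(len(q))]; print(len(q),'tray slope fit',np.degrees(np.arctan(np.linalg.lstsq(A,q[:,2],rcond=None)[0][0])))
```

```text
t 8.1167 pos [ 0.5522 -0.0579  0.0867] open 0.256 F [ 0.67 -1.11 -2.32] M [0.47 0.05 0.19] q [ 0.127  0.202 -0.336  1.02  -0.446 -0.022]
err tool [-0.0001 -0.0001  0.0004] [ 0.0039  0.0034 -0.0015]
-0.0001 -0.0001 0.0004 0.0039 0.0034 -0.0015
tube diff 2.942164502164502
604 tray slope fit -32.96761981778385
```

View pics/sz5.png

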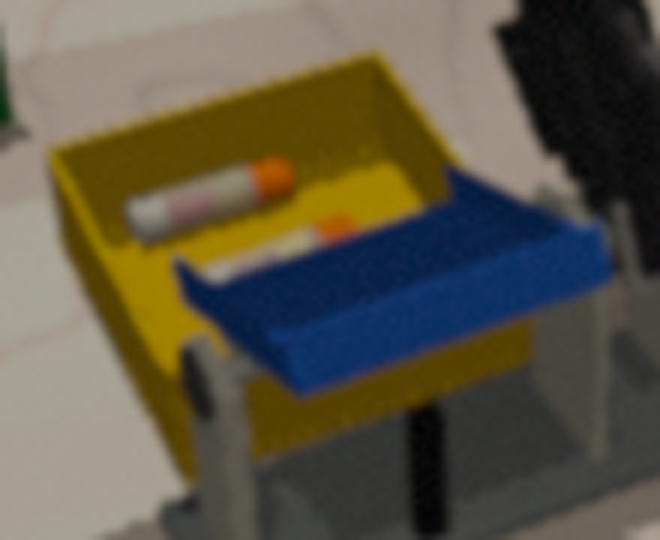

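Run:
```python
from fit import *
np.set_printoptions(precision=4,suppress=True)
x=np.array([.549,-.0495,.147,0])
d=np.load('pics/side5.npz');P=pts(d);l=loc(P.reshape(-1,3),x).reshape(P.shape);im=d['image'].astype(int)
m=(im[...,0]>1.25*im[...,1])&(im[...,0]>1.6*im[...,2])&(im[...,0]>110)
n,lab,st,c=cv2.connectedComponentsWithStats(m[195:285,200:310].astype(np.uint8))
for k in range(1,n):
    if st[k,4]>8: q=l[195:285,200:310][lab==k]; print(st[k],np.median(q,0),q.min(0),q.max(0))
sub=l[238:248:1,232:262:3]; print((sub[...,1:]*1000).astype(int).tolist()[::3])
cv2.imwrite('pics/tz5.png',np.load('pics/top5.npz')['image'][150:350,150:400,::-1].repeat(3,0).repeat(3,1))
```

```text
[ 17  26  53  30 381] [-0.0744  0.1769  0.004 ] [-0.3621 -0.6029 -0.0008] [-0.0144  0.2046  0.7316]
[10 30  6  8 17] [-0.1689  0.1749  0.058 ] [-0.1723  0.1515  0.0149] [-0.1531  0.2065  0.0615]
[24 57  6  6 19] [-0.1709  0.0686  0.0573] [-0.1808  0.0083  0.0002] [-0.1454  0.1293  0.1132]
[[[170, 2], [168, 0], [160, 4], [137, 23], [135, 21], [62, 88], [54, 93], [51, 93], [42, 98], [36, 101]], [[45, 111], [133, 23], [66, 85], [57, 90], [50, 93], [43, 97], [37, 100], [33, 101], [28, 103], [18, 110]], [[42, 106], [20, 123], [46, 95], [39, 99], [32, 102], [28, 104], [23, 105], [14, 111], [9, 113], [3, 116]], [[45, 93], [25, 110], [2, 130], [-5, 134], [16, 109], [10, 112], [6, 114], [0, 117], [-5, 119], [-49, 161]]]
```

View pics/tz5.png

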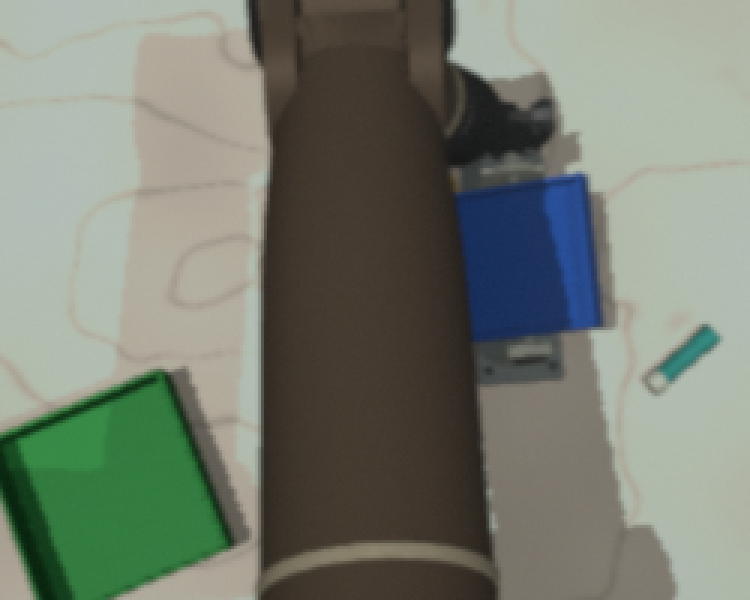

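Run:
```python
from fit import *
d0=np.load('pics/side0.npz');d=np.load('pics/side5.npz')
x=np.array([.549,-.0495,.147,0]);l=loc(pts(d).reshape(-1,3),x).reshape(420,560,3);l0=loc(pts(d0).reshape(-1,3),x).reshape(420,560,3)
# things newly raised near the bench outside bin/stand
m=(l[...,2]>.008)&(l[...,2]<.06)&(np.abs(l0[...,2])<.006)
n,lab,st,c=cv2.connectedComponentsWithStats(cv2.morphologyEx(m.astype(np.uint8),cv2.MORPH_OPEN,np.ones((3,3))))
for k in range(1,n):
    print(st[k],np.median(l[lab==k],0).round(3))
for e,n_ in((d0,'0'),(d,'5')):
    P=loc(pts(e).reshape(-1,3),x); im=e['image'].reshape(-1,3).astype(int)
    y=(im[:,0]>1.6*im[:,2])&(im[:,1]>1.6*im[:,2])&(P[:,2]>.05)&(P[:,2]<.066)&(P[:,1]>.04)&(P[:,1]<.25)
    print('bin rim',np.percentile(P[y],[2,98],axis=0).round(3))
# tubes: non-yellow points inside the bin
w=(l[...,1]>.07)&(l[...,1]<.2)&(l[...,0]>-.16)&(l[...,0]<-.02)&(l[...,2]>.010)&(l[...,2]<.05); im=d['image'].astype(int)
w&=(im[...,2]>.6*im[...,0])
n,lab,st,c=cv2.connectedComponentsWithStats(w.astype(np.uint8))
for k in range(1,n):
    if st[k,4]>10: q=l[lab==k]; print('tube',st[k],np.median(q,0).round(3),q.min(0).round(3),q.max(0).round(3))
o=np.concatenate([d0['image'],d['image']],1)
c=np.concatenate([d0['image'][150:360,150:400],d['image'][150:360,150:400]],1)[:,:,::-1]
cv2.imwrite('pics/cmp.png',cv2.resize(c,None,fx=1.6,fy=1.6))
```

```text
[225 231   4   4  14] [-0.128  0.184  0.015]
bin rim [[-0.174  0.051  0.05 ]
 [-0.014  0.206  0.061]]
bin rim [[-0.174  0.052  0.05 ]
 [-0.013  0.207  0.061]]
tube [221 223  21  12 125] [-0.113  0.188  0.02 ] [-0.14   0.181  0.011] [-0.084  0.199  0.025]
tube [233 234  22   8  52] [-0.097  0.138  0.023] [-0.127  0.132  0.018] [-0.07   0.145  0.025]
```

View pics/cmp.png

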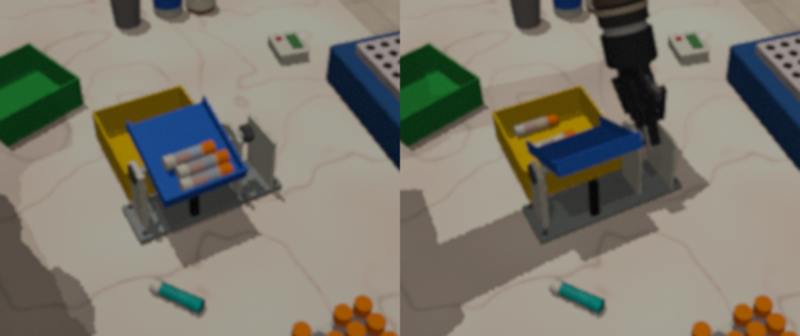

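>>> {"fn": "step_arm", "kwargs": {"increments": "0 0 0 0.004 0 0 255;0 0 0 0 0 0 255;0 0 0 0 0 0 255;0 0 0 0 0 0 255;0 0 0 0 0 0 255;0 0 0 0 0 0 255;0 0 0 0 0 0 255;0 0 0 0 0 0 255;0 0 0 0 0 0 255;0 0 0 0 0 0 255;0 0 0 0 0 0 255;0 0 0 0 0 0 255"}}

```text
time_s: 9.22
tool_pos: [0.5522, -0.058, 0.0868]
tool_rot: [-2.691, 0.004, -2.995]
wrist_force: [-0.8, -1.1, -2.2]
opening: 0.26
```

Run:
```python
from mv import *
plan(*tgt(.75),1)
d=snap('side','side6')
d5=np.load('pics/side5.npz')
from fit import *
x=np.array([.549,-.0495,.147,0]);l=loc(pts(d).reshape(-1,3),x).reshape(420,560,3);im=d['image'].astype(int)
w=(l[...,1]>.07)&(l[...,1]<.2)&(l[...,0]>-.16)&(l[...,0]<-.02)&(l[...,2]>.010)&(l[...,2]<.05)&(im[...,2]>.6*im[...,0])
n,lab,st,c=cv2.connectedComponentsWithStats(w.astype(np.uint8))
for k in range(1,n):
    if st[k,4]>10: q=l[lab==k]; print('tube',st[k],np.median(q,0).round(3))
print(np.abs(im[200:285,200:300]-d5['image'][200:285,200:300]).mean(), manip.get_obs()['qvel'].round(4))
cv2.imwrite('pics/sz6.png',cv2.resize(d['image'][195:285,200:310,::-1],None,fx=6,fy=6,interpolation=cv2.INTER_CUBIC))
```

```text
t 9.2167 pos [ 0.5522 -0.058   0.0868] open 0.26 F [-0.78 -1.13 -2.22] M [0.46 0.1  0.16] q [ 0.129  0.202 -0.337  1.02  -0.451 -0.02 ]
err tool [-0.0001  0.      0.0004] [-0.0009  0.0035 -0.0016]
-0.0001 0.0000 0.0004 -0.0009 0.0035 -0.0016
tube [221 223  21  12 127] [-0.113  0.188  0.02 ]
tube [233 234  21   8  54] [-0.099  0.137  0.022]
1.1212941176470588 [ 0.0002 -0.0004  0.      0.0001  0.0002  0.0004]
```

View pics/sz6.png

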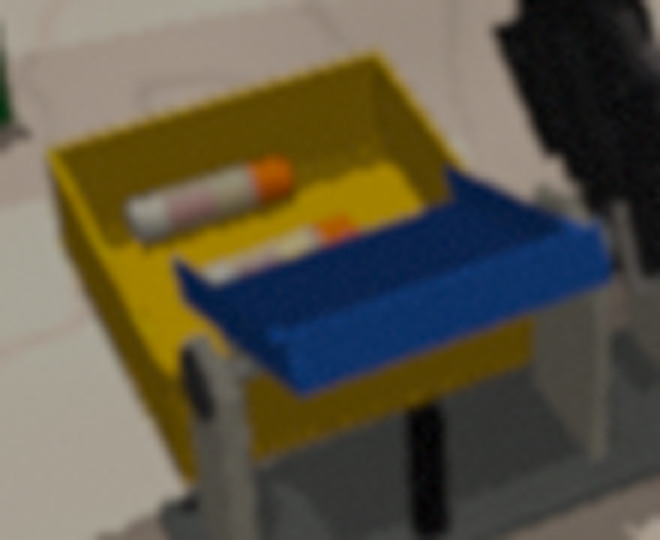

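```bash
python3 -c "
from station import manip
print(manip.job_done())"
```

```text
the job is handed in; nothing more can be done
None
```

The tray is tipped and the arm still holds the bolt head, but I could see only two of the three tubes in the yellow bin. I take the third to be in the bin too.

**What I did:** I found the stand from both cameras and lowered the leaning gripper into the gap behind the bracket. I gripped the bolt head flat on at 60 N, raised to 90 N, and turned it about 0.75 rad. I handed in at about 9.3 s.

**Last checks:**
- **Hold:** The gripper opening reads 0.26, about 22 mm on the 24 mm head. Wrist force is about 3 N, and the joints are still.
- **Tray slope:** The tool's turn puts the tray at about 0.45 rad down towards the bin. Surface points on the tray floor agree, at about 0.46 rad. A rougher line fit that also took in the tray walls gave 0.57 rad.
- **Tubes:** The two visible tubes lie in the bin and did not move between the last two looks, a second apart. The third is not directly confirmed. The tray is empty in both views, and the side view shows nothing new on the bench. The part of the bin under the lip is hidden by the tray in one view and by the arm in the other, so that is where I take it to be.
- **Bench:** The bin is where it was to within 1 mm. The other things look undisturbed in the part of the bench I compared, which did not take in all of them.

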